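Set the shaker's rack clamp with its knurled wheel

TASK

On the shaker's platform, roll the knurled wheel under a fingertip, pressing only lightly, until the clamp bar has closed towards the blue rack and the pointer on the bar's end stands in line with the gauge tab beside it; then take the finger away. Move the bar by the wheel alone, without touching the bar, its pointer, the gauge tab with its stop, or the rack. Grip and lift nothing, and leave everything else where it stands.

Things in the scene. Friction and masses are not known exactly. Their poses are not given: they have to be found in the camera images.
- shaker: low white bench shaker, fixed on the table, 240 x 360 mm; its bare metal platform is 50 mm above the table. Origin under its centre at table height. Its y axis is the bar's closing direction (from wheel to rack), x runs along the wheel's axle to the side of pointer and gauge tab, z up. The wheel is centred at x = 0, y = -140 mm. Place and heading change from run to run.
- wheel: knurled steel wheel, 64 mm diameter, 24 mm wide, on a level axle along shaker x; origin at its centre, 93 mm above the table at rest (the frame turns with it). Rolling its top towards the rack (shaker +y) closes the bar, the other way opens it: the bar moves 8 mm per radian, 1 mm per 4 mm of rim. It turns at under 1.5 N on the rim and stays where left. Over 25 N from the fingers fails.
- wheel_top (a point): highest point of the wheel, 125 mm above the table at rest; it does not turn. Axes as the shaker's. Two cheek plates flank the wheel (inner faces 30 mm apart, 8 mm thick, 56 mm long, tops 115 mm above the table), so its top 10 mm stand proud. The head with wheel, cheeks and bar is on rubber mounts: pressed, it starts to sink at about 2 N, then 1 N per mm, at most 6 mm (8 N), then rigid.
- bar: the moving clamp bar, an aluminium bar 170 mm long along the shaker's x, 12 mm thick, top 85 mm above the table at rest (it dips a little while the wheel is pressed), between the wheel and the blue rack; origin on its clamping face (the one towards the rack) at platform height. It slides along the shaker's y. Not to be touched.
- bar_pointer (a point): top of the pointer: a dark upright fin 4 mm thick (along shaker y), 20 mm long, at the bar's +x end, top 97 mm above the table; the point is mid-thickness at the fin's outer end. Axes as the shaker's.
- stop: fixed stop: an aluminium fence beyond the rack (top 84 mm above the table) with an arm, 12 mm wide, reaching back past the rack's side to the gauge tab; origin at platform height on the shaker's middle line, in the plane of the middle of the gauge tab. Its place along the shaker's y changes from run to run. Not to be touched.
- gauge_mark (a point): top of the gauge tab: a dark upright fin 4 mm thick (along shaker y), 16 mm long, on the free end of the stop's arm, top 97 mm above the table, 2 mm beyond the pointer's end in shaker x; the point is mid-thickness at the tab's inner end. Axes as the shaker's. Set when bar_pointer has y = 0 in this frame; it starts 16 to 40 mm short (y negative).
- rack: loose blue tube rack with a few small tubes, 85 mm along shaker x, 120 mm along shaker y, 42 mm high (54 mm with tubes), standing on the platform against the stop; origin under its centre. When the bar is set, about 5 mm remain between bar and rack.
- bottle: small amber glass bottle, 28 mm across, 55 mm tall, standing loose on the platform beside the wheel; origin under its centre. Bystander.
- tube_rack: loose green tube rack on the table, 75 x 190 x 45 mm, origin under its centre. Bystander.
- tip_box: loose pipette-tip box with a pink lid on the table, 124 x 89 x 60 mm, origin under its centre. Bystander.
- tip_box_b: loose pipette-tip box with a yellowish lid on the table, same size, origin under its centre. Bystander.
- trough: loose open white reagent trough on the table, 150 x 60 x 30 mm, origin under its centre. Bystander.
- marker: loose black marker pen lying on the table, 135 mm long, 14 mm thick, origin under its middle. Bystander.

How it is judged (in metres and radians):
On the way:
1. the bar is on its way, driven by a finger on the wheel (contact force between the fingers and wheel above 0.5 N and distance of bar_pointer from where it was at the start of the episode above 0.004 m), for 0.1 s.
At the end, for the whole second after the job is handed in: The pointer's middle is within 2 mm of the gauge tab's middle along the bar's travel, the bar is at rest, the rack stands within 10 mm of where it was, and the finger is off the wheel (y of bar_pointer in the frame of gauge_mark between -0.002 and 0.002 m and linear speed of bar below 0.003 m/s and distance of rack from where it was at the start of the episode below 0.01 m); the robot touches nothing.
It fails at once if the bar or its pointer is touched (over 1 N) instead of the wheel (contact force between any of the fingers, the arm and bar above 1 N).
It fails at once if the stop or gauge tab is touched (over 1 N) (contact force between any of the fingers, the arm and stop above 1 N).
It fails at once if the rack is touched (over 1 N), shifted or lifted (contact force between any of the fingers, the arm and rack above 1 N or distance of rack from where it was at the start of the episode above 0.01 m).
It fails at once if the wheel is pressed hard (over 25 N) (contact force between the fingers and wheel above 25 N).
It fails at once if something else is shifted, carried or lifted (over 20 mm) (distance of any of bottle, tube_rack, tip_box, tip_box_b, trough, marker from where it was at the start of the episode above 0.02 m).
It also fails if it takes over 54 s, if anything falls off the work surface, if the arm or the gripper's body presses on something with over 40 N, if the wrist force passes 120 N, or if a joint passes its speed limit or range.

ROBOT

A 6-joint arm with a two-finger parallel gripper is mounted at the origin on the work surface. World frame = base frame: x ahead of the robot, y to its left, z up, the work surface at z = 0. Lengths are in m, angles in degrees, forces in N, time in s.
With the tool pointing down it reaches from about 0.375 to 0.9 m from the base axis. Payload 3.1 kg.
Tool frame: the origin (TCP) lies at the very end of the fingers, on their centre line; the grasp point (between the pads) lies bot.grip_point_offset behind it (bot.grip_point_offset is the distance from the TCP to the grasp point, in m); z points along the fingers, y is the line along which they close (so a half turn about z gives the same grasp; the last joint's range is limited). The gripper opens to 87 mm and grips with 3 to 60 N. Pads are 19 mm wide; open, the fingers measure 117 mm over their backs; the gripper's body (75 mm by 190 mm) begins 51 mm behind the grasp point.
Start: joints at [-81.904, 30.224, 82.088, -0, 67.689, -10.227], TCP at [0.197, -0.593, 0.223] pointing down, gripper open.
Joint ranges: [-176.69, 176.69], [-43.24, 126.21], [12.49, 139.97], [-82, 262], [0, 151.66], [-163.58, 163.58]. Speed limits (degrees/s): [159.86, 159.86, 180, 180, 180, 180].

INTERFACE

Orientations are given as a 3x3 rotation matrix whose columns are the frame's x, y, z axes.
In Python, from rig import bot, viewer, ticket gives the robot as it stands.
- The arm moves only by the tool servo_tool, never from a script. Its argument "targets" is a list of rows, each an object with "offset": the shift along the tool's x, y, z in m, a list of three; "dr": the turn, a rotation vector about the tool's x, y, z in degrees, a list of three. In form: [{"offset": [x, y, z], "dr": [ax, ay, az]}, ...]. A call has 1 to 20 rows; each row is the pose to reach, as a shift and turn from the pose commanded when the call began, along the tool's axes at that moment; what a row does not reach only later rows make up. A row lasts 1/12 s, in which the tool goes at most 41.7 mm and 7.16 degrees, less where a joint would pass 70% of its speed; a pose out of reach is approached as far as the arm can. A call with a gripper value outside its range is refused whole. "gripper" is the gripper command: -1 is fully open, 1 is shut, values between are in proportion, set as the call begins (left out, the last holds). The fingers move at their own pace and stop on an object; the grip force is fixed at half the most. Time passes only in rows, so rows that repeat a pose let the fingers close. It gives the time, the measured TCP pose, the force, the opening and the grip force at its end, in the units of the state.
- bot.read_state(): the state, without advancing time (a new reading comes with each control period).
- viewer.capture(name): name is "scene" or "top" or "wrist"; returns a dict with "color" (480x640x3 uint8, red, green, blue), "camera_matrix" (3x3 intrinsics, pixels), "k1" (the pictures are not rectified: a ray, as slopes to the right and down, at radius r is drawn at 1 + k1 r^2 times it, then the intrinsics apply), "R" (3x3) and "t" (3): a world point X has camera coordinates R X + t. Camera axes: x right, y down, z forward; pixel columns grow to the right and rows downward; lengths in m; the calibration is good to about 2 mm. A picture is of the moment at which its call begins. There is no depth.
- ticket.hand_in(): hands the job in; it is judged then, once.
The state is a dict: "time_s": time; "joint_positions": joint angles; "qvel": joint speeds; "tau": joint torques, N m; "position": TCP position; "tcp_rot": TCP orientation; "force": force on the tool from outside, world axes, zero at the start; "moment": the same for the moment, N m; "opening": opening from 0.0 (shut) to 1.0 (fully open); "grasp_force": force on a finger pad.
Only numpy, scipy, OpenCV 4.12 (cv2) and the standard library are available. Lean on these libraries where they do the work, as an engineer would, in place of code of your own. Each camera call takes 0.05 s, during which the arm holds its last target. There are 200 camera calls.

## Working session

There is one attempt and no reset: what is moved stays moved. The work goes in short steps, Python scripts to look and compute and a tool call to move; the robot and the scene stay as the last step left them, time stands still between calls to the robot, and variables do not carry over. Pictures are saved under pics/ and viewed, at most 10 in all, crops included, and the job is handed in when it is done.

Besides the shell and the picture viewer there is one more tool, called after ">>>" as name(argument=value, ...) on one line, values as JSON. servo_tool: Moves the arm, as the interface text tells. Its arguments: {"type":"object","properties":{"targets":{"type":"array"},"gripper":{"type":"number"}},"required":["targets"]}

```bash
mkdir -p pics
cat > h.py <<'E'
import numpy as np, cv2
from rig import bot, viewer, ticket
def cap(n,f):
    c=viewer.capture(n); cv2.imwrite('pics/'+f+'.png',c['color'][:,:,::-1]); np.savez('pics/'+f+'.npz',**c); return c
def load(f): return dict(np.load('pics/'+f+'.npz'))
def ray(c,u,v):
    K=c['camera_matrix']; p=np.array([(u-K[0,2])/K[0,0],(v-K[1,2])/K[1,1]]); s=p.copy()
    for _ in range(20): s=p/(1+float(c['k1'])*(s@s))
    R=c['R']; return -R.T@c['t'], R.T@np.array([s[0],s[1],1])
def onz(c,u,v,z):
    o,d=ray(c,u,v); return o+d*(z-o[2])/d[2]
def proj(c,X):
    p=c['R']@np.array(X)+c['t']; s=p[:2]/p[2]; s=s*(1+float(c['k1'])*(s@s)); K=c['camera_matrix']; return K[0,0]*s[0]+K[0,2],K[1,1]*s[1]+K[1,2]
E
python3 - <<'E'
from h import *
for n in('top','scene','wrist'):
    c=cap(n,n+'0'); print(n,-c['R'].T@c['t'],c['R'][2])
s=bot.read_state(); print(s['time_s'],s['position'],s['tcp_rot'],s['force'],s['opening'],bot.grip_point_offset)
E
```

```text
top [0.44492788 0.06393028 1.40049223] [ 7.60677512e-02  5.03176653e-05 -9.97102650e-01]
scene [1.35146802 0.1416552  1.2188565 ] [-0.58573871 -0.06243957 -0.80809125]
wrist [ 0.27292624 -0.56778164  0.38399406] [-0.28000241 -0.0913509  -0.95564306]
0.15 [ 0.19644833 -0.59275615  0.22180535] [[ 9.49287168e-01  3.14410261e-01 -2.45672186e-04]
 [ 3.14410243e-01 -9.49285873e-01  1.59047332e-03]
 [ 2.66847995e-04 -1.58705776e-03 -9.99998705e-01]] [-0.01582892 -0.25391584 -0.0146583 ] 0.9984179436173649 0.0187
```

View pics/top0.png

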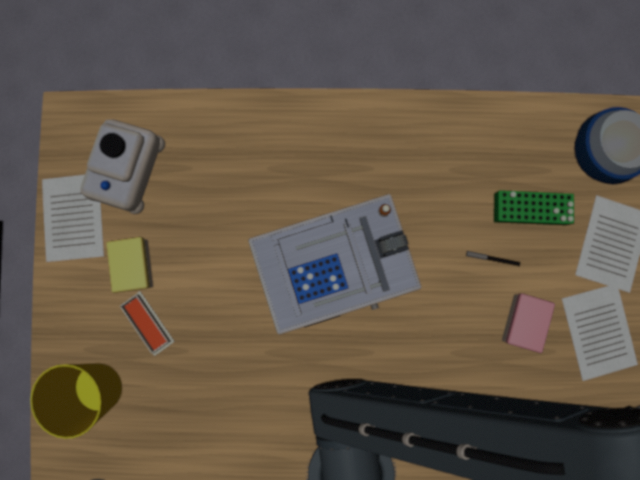

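View pics/scene0.png

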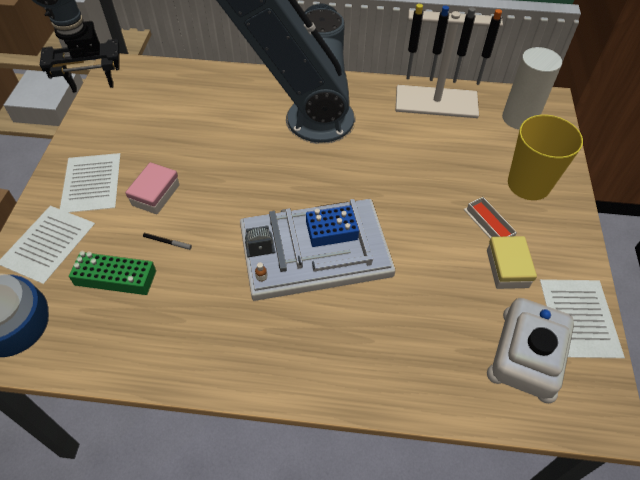

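The shaker lies near the image centre with the wheel at top-view (392,244), the bar running from (365,220) to (383,290), and the blue rack at (318,278). Next I zoom in.

Run:
```python
from h import *
c=load('top0'); a=cv2.resize(c['color'][180:340,240:430],None,fx=4.2,fy=3.7,interpolation=cv2.INTER_CUBIC)[:600,:800]
cv2.imwrite('pics/t1.png',a[:,:,::-1])
P=[onz(c,u,v,.05)[:2] for u,v in[(250,240),(390,196),(421,289),(279,332)]]
P=np.array(P); print(P,P.mean(0)); y=P[0]-P[1]+P[3]-P[2]; print(np.linalg.norm(y)/2,np.degrees(np.arctan2(y[1],y[0])))
print('wheel',onz(c,392,244,.12), 'bottle',onz(c,385,209,.1))
```

```text
[[ 0.56054996  0.24166185]
 [ 0.66665315 -0.0896073 ]
 [ 0.44633534 -0.16158501]
 [ 0.34506471  0.17125458]] [0.50465079 0.04043103]
0.34786647046163655 107.341435597428
wheel [ 0.54666236 -0.08545338  0.12      ] bottle [ 0.62836697 -0.07226138  0.1       ]
```

View pics/t1.png

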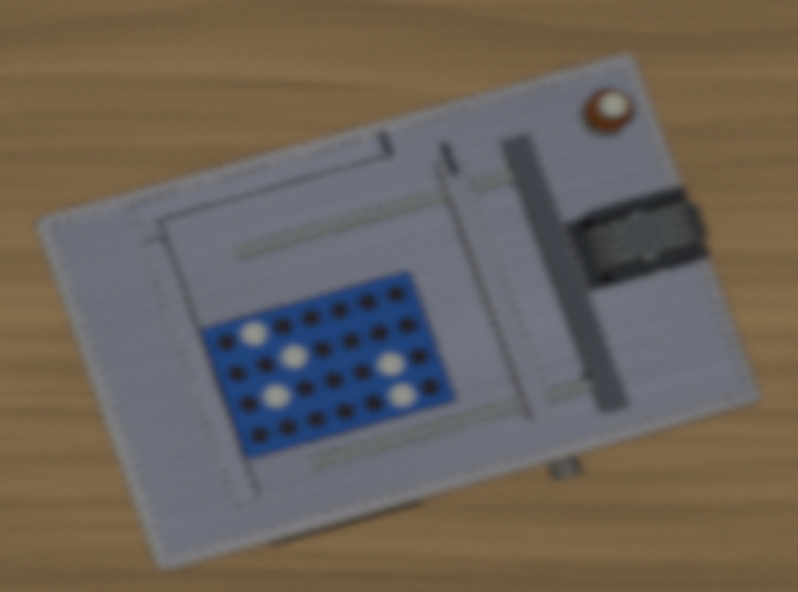

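The grey wheel sits between dark cheeks. The pointer fin is at crop (449,158) and the gauge tab at (386,143), a gap of about 36 mm. I move above the wheel with the gripper shut and tool x along shaker +x, so the wrist camera looks past the pointer.

>>> servo_tool(targets=[{"offset":[0.489,-0.364,0],"dr":[0,0,1]},{"offset":[0.489,-0.364,0],"dr":[0,0,1]},{"offset":[0.489,-0.364,0],"dr":[0,0,1]},{"offset":[0.489,-0.364,0],"dr":[0,0,1]},{"offset":[0.489,-0.364,0],"dr":[0,0,1]},{"offset":[0.489,-0.364,0],"dr":[0,0,1]},{"offset":[0.489,-0.364,0],"dr":[0,0,1]},{"offset":[0.489,-0.364,0],"dr":[0,0,1]},{"offset":[0.489,-0.364,0],"dr":[0,0,1]},{"offset":[0.489,-0.364,0],"dr":[0,0,1]},{"offset":[0.489,-0.364,0],"dr":[0,0,1]},{"offset":[0.489,-0.364,0],"dr":[0,0,1]},{"offset":[0.489,-0.364,0],"dr":[0,0,1]},{"offset":[0.489,-0.364,0],"dr":[0,0,1]},{"offset":[0.489,-0.364,0],"dr":[0,0,1]},{"offset":[0.489,-0.364,0],"dr":[0,0,1]},{"offset":[0.489,-0.364,0],"dr":[0,0,1]},{"offset":[0.489,-0.364,0],"dr":[0,0,1]},{"offset":[0.489,-0.364,0],"dr":[0,0,1]},{"offset":[0.489,-0.364,0],"dr":[0,0,1]}], gripper=1)

```text
time_s: 1.82
position: [0.5456, -0.0953, 0.2225]
tcp_rot: [[0.955, 0.296, -0.001], [0.296, -0.955, -0.0], [-0.001, -0.0, -1.0]]
force: [-0.2, 0.6, 0.6]
opening: 0.005
grasp_force: 0.0
```

Run:
```python
from h import *
c=cap('wrist','w1'); s=bot.read_state(); print(s['time_s'],s['position'],s['tcp_rot'],s['force'],s['opening'])
print(proj(c,s['position']),-c['R'].T@c['t'])
```

```text
1.8667 [ 0.54567022 -0.09525913  0.22256429] [[ 9.55309533e-01  2.95607188e-01 -2.92629209e-04]
 [ 2.95607193e-01 -9.55309576e-01 -2.73516263e-05]
 [-2.87636823e-04 -6.03740298e-05 -9.99999957e-01]] [0.72729925 0.7113199  0.28585435] 0.005903375577818957
(np.float64(315.34354971424517), np.float64(293.25160149017546)) [ 0.62259898 -0.07158613  0.38473856]
```

View pics/w1.png

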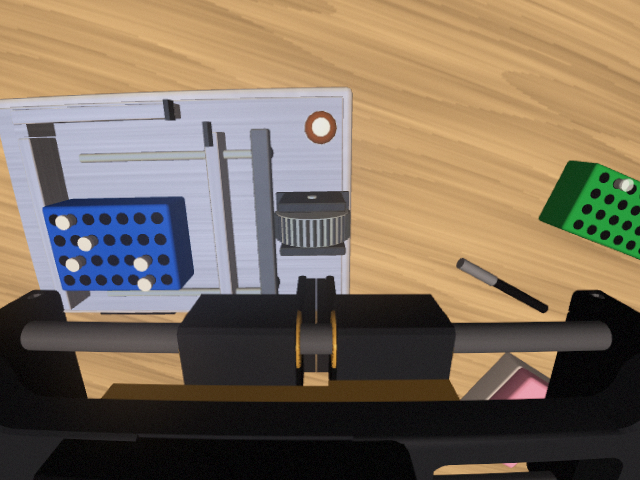

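The wrist view shows the wheel at (313,228) between its cheeks, the pointer fin's top around (207,124–145), the gauge tab's top around (168,100–118), and the closed fingertip around (317,285). It is about 19 mm wide.

Run:
```python
from h import *
c=load('w1'); h=np.radians(17.34); xs=np.array([np.cos(h),np.sin(h),0]); ys=np.array([-xs[1],xs[0],0])
T=np.array([.54567,-.09526,0])
def sh(u,v,z): d=onz(c,u,v,z)-T; return round(float(d@xs)*1e3,1),round(float(d@ys)*1e3,1)
print('wheel',sh(313,228,.118),'cheek L/R',sh(277,208,.115),sh(349,208,.115),'cheekbot',sh(281,254,.115),sh(345,254,.115),sh(277,192,.115))
print('corner',sh(350,90,.05),'beam',sh(253,130,.085),sh(271,130,.085),'ptr',sh(207,130,.097),'tab',sh(170,109,.097))
g=cv2.resize(c['color'][90:160,150:230],None,fx=8,fy=8,interpolation=cv2.INTER_CUBIC)
h2=cv2.resize(c['color'][180:265,265:360],None,fx=6,fy=6,interpolation=cv2.INTER_CUBIC)[:560]
im=np.zeros((560,800,3),np.uint8); im[:510,:570]=h2[:510]; im=im[:, :800]
g=cv2.resize(c['color'][95:150,155:220],None,fx=3.5,fy=3.5,interpolation=cv2.INTER_CUBIC); im[:g.shape[0],572:572+g.shape[1]]=g[:, :228]
cv2.imwrite('pics/w1z.png',im[:,:,::-1])
```

```text
wheel (7.0, 2.0) cheek L/R (23.1, 31.2) (22.9, -27.3) cheekbot (-16.6, 29.2) (-16.8, -25.0) (36.1, 30.8)
corner (119.9, -32.0) beam (84.3, 52.9) (84.2, 37.5) ptr (84.5, 88.5) tab (101.2, 117.2)
```

View pics/w1z.png

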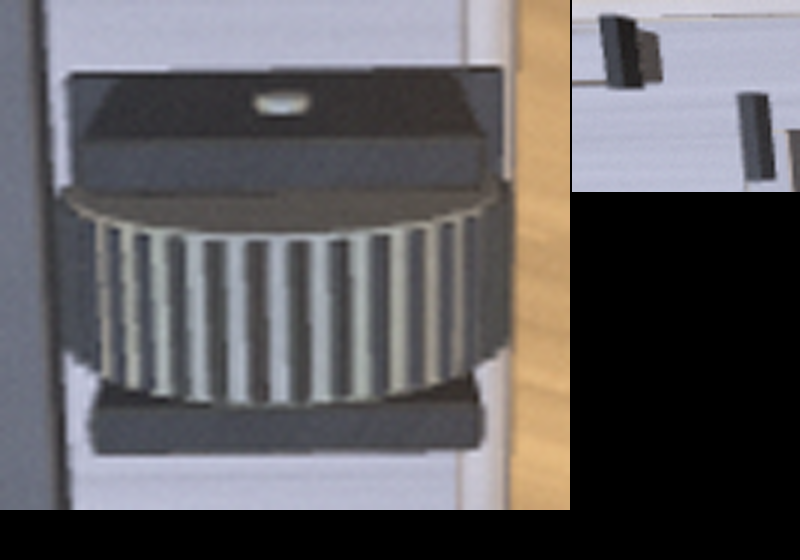

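Run:
```python
from h import *
c=load('w1'); h=np.radians(17.34); xs=np.array([np.cos(h),np.sin(h),0]); ys=np.array([-xs[1],xs[0],0])
T=np.array([.54567,-.09526,0])
def sh(u,v,z): d=onz(c,u,v,z)-T; return round(float(d@xs)*1e3,1),round(float(d@ys)*1e3,1)
Z=lambda a,b:(265+a/6,180+b/6)
print('wheel edges',sh(*Z(288,235),.125),sh(*Z(288,403),.125))
for p in[(75,190),(485,190),(90,140),(460,137),(97,405),(480,405),(92,452),(482,452)]: print(p,sh(*Z(*p),.115))
G=lambda a,b:(155+(a-572)/3.5,95+b/3.5)
for p in[(600,14),(635,14),(612,88),(643,88),(738,92),(768,93),(747,180),(775,180)]: print(p,G(*p),sh(*G(*p),.097))
```

```text
wheel edges (16.1, 1.9) (-7.2, 2.0)
(75, 190) (20.0, 30.9)
(485, 190) (19.9, -24.8)
(90, 140) (26.9, 28.6)
(460, 137) (27.2, -21.3)
(97, 405) (-10.8, 28.9)
(480, 405) (-10.9, -24.9)
(92, 452) (-17.8, 29.8)
(482, 452) (-18.0, -25.3)
(600, 14) (163.0, 99.0) (108.9, 122.1)
(635, 14) (173.0, 99.0) (108.7, 113.9)
(612, 88) (166.42857142857142, 120.14285714285714) (92.6, 121.2)
(643, 88) (175.28571428571428, 120.14285714285714) (92.5, 113.9)
(738, 92) (202.42857142857144, 121.28571428571428) (91.3, 91.6)
(768, 93) (211.0, 121.57142857142857) (91.0, 84.6)
(747, 180) (205.0, 146.42857142857144) (71.4, 91.3)
(775, 180) (213.0, 146.42857142857144) (71.4, 84.6)
```

>>> servo_tool(targets=[{"offset":[0.0045,0.012,0.03],"dr":[0,0,0]},{"offset":[0.0045,0.012,0.06],"dr":[0,0,0]},{"offset":[0.0045,0.012,0.085],"dr":[0,0,0]},{"offset":[0.0045,0.012,0.092],"dr":[0,0,0]},{"offset":[0.0045,0.012,0.096],"dr":[0,0,0]},{"offset":[0.0045,0.012,0.098],"dr":[0,0,0]},{"offset":[0.0045,0.012,0.1],"dr":[0,0,0]},{"offset":[0.0045,0.009,0.1],"dr":[0,0,0]},{"offset":[0.0045,0.006,0.1],"dr":[0,0,0]},{"offset":[0.0045,0.003,0.1],"dr":[0,0,0]},{"offset":[0.0045,0,0.1],"dr":[0,0,0]},{"offset":[0.0045,-0.002,0.1],"dr":[0,0,0]}])

```text
time_s: 2.87
position: [0.5503, -0.0903, 0.1234]
tcp_rot: [[0.955, 0.298, 0.002], [0.298, -0.955, -0.0], [0.001, 0.001, -1.0]]
force: [-1.3, -0.6, 3.9]
opening: 0.003
grasp_force: 2.0
```

Run:
```python
from h import *
c=cap('wrist','w2'); s=bot.read_state(); print(s['time_s'],s['position'],s['force'])
```

```text
2.9167 [ 0.55020985 -0.08997256  0.12323781] [-0.8124008   0.11733925  4.59339449]
```

View pics/w2.png

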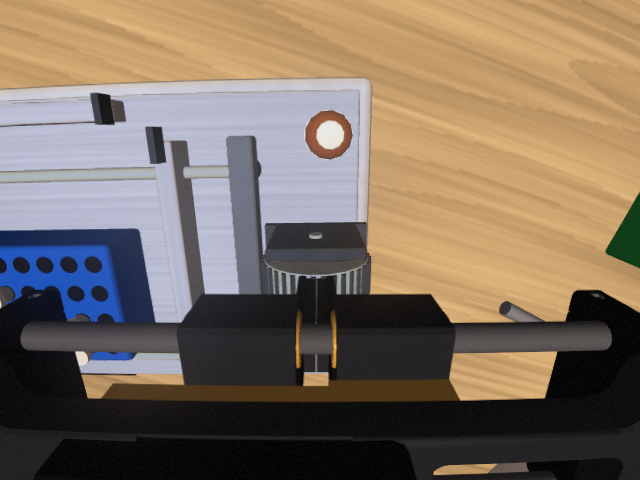

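The finger rests on the wheel at about 4 N. The pointer fin is at (155,145) and the tab at (101,109). I add a fin-gap measurement and carry on with the stroke, then lift, go back and stroke again.

```bash
cat >> h.py <<'E'
H=np.radians(17.34); XS=np.array([np.cos(H),np.sin(H),0]); YS=np.array([-XS[1],XS[0],0])
WC=np.array([.54567,-.09526,0])+.0045*XS+.0021*YS
def sh(c,u,v,z): d=onz(c,u,v,z)-WC; return np.round([d@XS*1e3,d@YS*1e3],1)
def fins(c,zp=.097):
    m=(c['color'].max(2)<75).astype(np.uint8); m[230:]=0
    n,l,st,ce=cv2.connectedComponentsWithStats(m); out=[]
    for i in range(1,n):
        if st[i,4]<60: continue
        e=[]
        x,y,w,h=st[i,:4]
        for r in range(y+h//4,y+h-h//4):
            cols=np.where(l[r]==i)[0]; e.append([*sh(c,cols.min(),r+.5,.097),*sh(c,cols.max()+1,r+.5,.097)])
        e=np.mean(e,0) if e else None
        if e is not None and e[0]>55: out.append((st[i].tolist(),np.round(e,1).tolist()))
    return out
E
python3 - <<'E'
from h import *
for f in('w1','w2'):
    for o in fins(load(f)): print(f,o)
E
```

```text
w1 ([167, 100, 9, 20, 133], [95.9, 117.1, 95.8, 111.2])
w1 ([207, 122, 6, 24, 97], [76.8, 86.1, 76.8, 82.6])
w1 ([26, 124, 29, 13, 316], [82.6, 239.5, 82.0, 216.3])
w2 ([92, 93, 33, 31, 559], [96.4, 117.8, 96.1, 104.1])
w2 ([152, 127, 14, 36, 327], [77.0, 89.0, 77.0, 83.9])
w2 ([252, 137, 9, 93, 336], [55.7, 34.9, 55.7, 32.6])
```

>>> servo_tool(targets=[{"offset":[0,-0.004,0],"dr":[0,0,0]},{"offset":[0,-0.008,0],"dr":[0,0,0]},{"offset":[0,-0.012,0],"dr":[0,0,0]},{"offset":[0,-0.014,0],"dr":[0,0,0]},{"offset":[0,-0.014,-0.012],"dr":[0,0,0]},{"offset":[0,0.0,-0.012],"dr":[0,0,0]},{"offset":[0,0.014,-0.012],"dr":[0,0,0]},{"offset":[0,0.014,-0.005],"dr":[0,0,0]},{"offset":[0,0.014,-0.001],"dr":[0,0,0]},{"offset":[0,0.014,0],"dr":[0,0,0]},{"offset":[0,0.01,0],"dr":[0,0,0]},{"offset":[0,0.006,0],"dr":[0,0,0]},{"offset":[0,0.002,0],"dr":[0,0,0]},{"offset":[0,-0.002,0],"dr":[0,0,0]},{"offset":[0,-0.006,0],"dr":[0,0,0]},{"offset":[0,-0.01,0],"dr":[0,0,0]},{"offset":[0,-0.014,0],"dr":[0,0,0]},{"offset":[0,-0.014,0],"dr":[0,0,0]},{"offset":[0,-0.014,-0.006],"dr":[0,0,0]},{"offset":[0,-0.014,-0.012],"dr":[0,0,0]}])

```text
time_s: 4.58
position: [0.5446, -0.0769, 0.134]
tcp_rot: [[0.955, 0.298, -0.003], [0.298, -0.955, 0.001], [-0.003, -0.002, -1.0]]
force: [0.8, 0.1, 0.2]
opening: 0.003
grasp_force: 0.0
```

Run:
```python
from h import *
c=cap('wrist','w3'); s=bot.read_state(); print(s['time_s'],s['position'],s['force'])
for o in fins(c): print(o)
```

```text
4.6333 [ 0.54573922 -0.07741261  0.13542648] [ 0.22898753 -0.00918721  0.03446946]
([133, 92, 16, 30, 315], [96.0, 116.9, 95.9, 110.6])
([163, 125, 12, 34, 282], [76.7, 101.7, 76.7, 96.8])
```

The bar has gone about 16 mm and about 15 mm remain. One more full stroke, then a close look.

>>> servo_tool(targets=[{"offset":[0,0.014,0],"dr":[0,0,0]},{"offset":[0,0.028,0],"dr":[0,0,0]},{"offset":[0,0.028,0.007],"dr":[0,0,0]},{"offset":[0,0.028,0.011],"dr":[0,0,0]},{"offset":[0,0.028,0.012],"dr":[0,0,0]},{"offset":[0,0.024,0.012],"dr":[0,0,0]},{"offset":[0,0.02,0.012],"dr":[0,0,0]},{"offset":[0,0.016,0.012],"dr":[0,0,0]},{"offset":[0,0.012,0.012],"dr":[0,0,0]},{"offset":[0,0.008,0.012],"dr":[0,0,0]},{"offset":[0,0.004,0.012],"dr":[0,0,0]},{"offset":[0,0,0.012],"dr":[0,0,0]},{"offset":[0,0,0.012],"dr":[0,0,0]},{"offset":[0,0,0.006],"dr":[0,0,0]},{"offset":[0,0,0],"dr":[0,0,0]},{"offset":[0,0,0],"dr":[0,0,0]}])

```text
time_s: 5.97
position: [0.5462, -0.0776, 0.1354]
tcp_rot: [[0.955, 0.298, 0.001], [0.298, -0.955, -0.0], [0.001, 0.001, -1.0]]
force: [0.7, 0.8, -0.1]
opening: 0.004
grasp_force: 0.0
```

Run:
```python
from h import *
c=cap('wrist','w4'); s=bot.read_state(); print(s['time_s'],s['position'],s['force'])
for o in fins(c): print(o)
g=cv2.resize(c['color'][85:165,110:190],None,fx=7,fy=7,interpolation=cv2.INTER_CUBIC); cv2.imwrite('pics/w4z.png',g[:,:,::-1])
```

```text
6.0167 [ 0.54606018 -0.0776356   0.1350183 ] [0.06837871 0.08698357 0.24823439]
([132, 95, 16, 30, 309], [95.9, 116.7, 95.8, 110.5])
([149, 128, 13, 34, 299], [76.6, 109.7, 76.5, 104.5])
```

View pics/w4z.png

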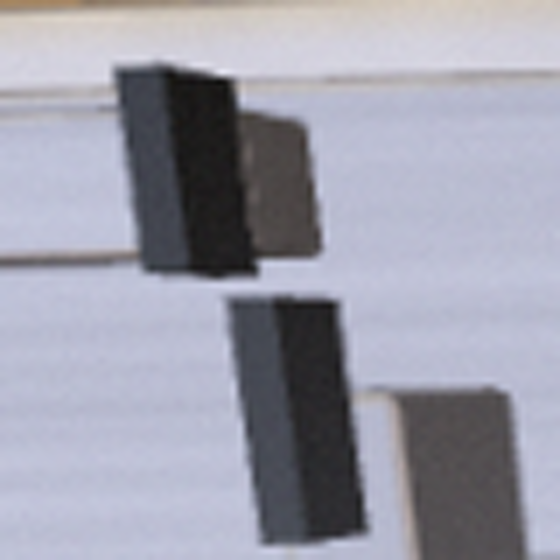

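Run:
```python
from h import *
c=load('w4')
for p in[(165,70),(190,270),(278,300),(298,542),(115,68),(143,270),(230,298),(262,543)]: print(p,sh(c,110+p[0]/7,85+p[1]/7,.097))
```

```text
(165, 70) [103.9 116.3]
(190, 270) [ 88.6 116.4]
(278, 300) [ 86.1 109.3]
(298, 542) [ 66.6 110.2]
(115, 68) [104.2 120.4]
(143, 270) [ 88.6 120.3]
(230, 298) [ 86.3 113.3]
(262, 543) [ 66.6 113.3]
```

The pointer stands 7.0 mm short (near top edges at 116.4 against 109.3). A slightly shorter stroke, then check.

>>> servo_tool(targets=[{"offset":[0,0.014,0],"dr":[0,0,0]},{"offset":[0,0.025,0],"dr":[0,0,0]},{"offset":[0,0.025,0.007],"dr":[0,0,0]},{"offset":[0,0.025,0.011],"dr":[0,0,0]},{"offset":[0,0.025,0.012],"dr":[0,0,0]},{"offset":[0,0.021,0.012],"dr":[0,0,0]},{"offset":[0,0.017,0.012],"dr":[0,0,0]},{"offset":[0,0.013,0.012],"dr":[0,0,0]},{"offset":[0,0.009,0.012],"dr":[0,0,0]},{"offset":[0,0.005,0.012],"dr":[0,0,0]},{"offset":[0,0.003,0.012],"dr":[0,0,0]},{"offset":[0,0.003,0.012],"dr":[0,0,0]},{"offset":[0,0.003,0.012],"dr":[0,0,0]},{"offset":[0,0.003,0.006],"dr":[0,0,0]},{"offset":[0,0.003,0],"dr":[0,0,0]},{"offset":[0,0.003,0],"dr":[0,0,0]}])

```text
time_s: 7.35
position: [0.5471, -0.0806, 0.1354]
tcp_rot: [[0.955, 0.298, 0.001], [0.298, -0.955, -0.001], [0.001, 0.001, -1.0]]
force: [0.4, -0.4, 0.2]
opening: 0.008
grasp_force: 0.0
```

Run:
```python
from h import *
c=cap('wrist','w5'); s=bot.read_state(); print(s['time_s'],s['position'],s['force'])
for o in fins(c): print(o)
g=cv2.resize(c['color'][85:165,110:190],None,fx=7,fy=7,interpolation=cv2.INTER_CUBIC); cv2.imwrite('pics/w5z.png',g[:,:,::-1])
```

```text
7.4 [ 0.54693425 -0.08060821  0.13499582] [ 0.45957281 -0.22100766  0.53941683]
([124, 95, 25, 29, 334], [96.2, 117.0, 96.1, 110.6])
([132, 128, 15, 34, 340], [76.6, 116.4, 76.6, 110.3])
```

View pics/w5z.png

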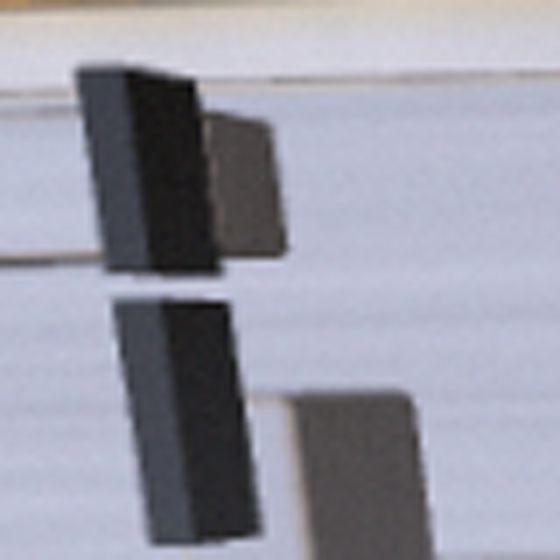

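The fins are nearly in line: the pointer is about 0.6 mm short, within the 2 mm limit. The finger is 10 mm clear of the wheel, so I hand in.

```bash
python3 -c "
from h import *
print(ticket.hand_in())"
```

```text
the job is handed in; nothing more can be done
None
```

The job is handed in: rolling the wheel at about 4 N (measured during the first stroke) closed the bar until the pointer stood about 0.6 mm short of the gauge tab's middle (limit 2 mm), and the finger is about 10 mm clear; no verdict came back.

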